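# Draw out the freezer tray with the open vial box

## Robot

A 6-joint arm with a two-finger parallel gripper is mounted at the origin on the work surface. World frame = base frame: x ahead of the robot, y to its left, z up, the work surface at z = 0. Lengths are in m, angles in degrees, forces in N, time in s.
With the tool pointing down it reaches from about 0.375 to 0.9 m from the base axis. Payload 3.1 kg.
Tool frame: the origin (TCP) lies at the very end of the fingers, on their centre line; the grasp point (between the pads) lies 19 mm behind it (bot.tcp_to_grasp is the distance from the TCP to the grasp point, in m); z points along the fingers, y is the direction in which the jaws open and shut (so a half turn about z gives the same grasp; the last joint's range is limited). The gripper opens to 87 mm and grips with 3 to 60 N. Pads are 19 mm wide; open, the fingers measure 117 mm over their backs; the gripper's body (75 mm by 190 mm) begins 51 mm behind the grasp point.
Start: joints at [-85.17, 30.224, 82.088, -0, 67.689, -10.227], TCP at [0.162, -0.604, 0.223] pointing down, gripper open.
Joint ranges: [-176.69, 176.69], [-43.24, 126.21], [12.49, 139.97], [-82, 262], [0, 151.66], [-163.58, 163.58]. Speed limits (degrees/s): [159.86, 159.86, 180, 180, 180, 180].

## Interface

Orientations are given as a 3x3 rotation matrix whose columns are the frame's x, y, z axes.
In Python, from rig import telemetry, eyes, order, bot gives the robot as it stands. The module is installed in compiled form; this text tells all that it offers.
- The arm moves only by the tool servo_tool, never from a script. Its argument "targets" is a list of rows, each a list of 2 entries, a list of its own where there are three numbers: the shift along the tool's x, y, z in m, then the turn, a rotation vector about the tool's x, y, z in rad. In form: [[[tx, ty, tz], [wx, wy, wz]], ...]. A call has 1 to 12 rows; each row is the pose to reach, as a shift and turn from the pose commanded when the call began, along the tool's axes at that moment; what a row does not reach only later rows make up. A row lasts 1/8 s, in which the tool goes at most 62.5 mm and 10.7 degrees, less where a joint would pass 70% of its speed; a pose out of reach is approached as far as the arm can. A call with a gripper value outside its range is refused whole. "gripper" is the finger opening in m, from 0 to 0.087, set as the call begins (left out, the last holds). The fingers move at their own pace and stop on an object; the grip force is fixed at half the most. Time passes only in rows, so rows that repeat a pose let the fingers close. It gives the time, the measured TCP pose, the force and the opening at its end, in the units of the state.
- telemetry.read_state(): the state, without advancing time (a new reading comes with each control period).
- eyes.capture(name): name is "scene" or "top"; returns a dict with "pixels" (384x512x3 uint8, blue, green, red), "intrinsics" (3x3 intrinsics, pixels), "extrinsics" (4x4, takes a point from camera to world coordinates). Camera axes: x right, y down, z forward; pixel columns grow to the right and rows downward; lengths in m; the calibration is good to about 2 mm. A picture is of the moment at which its call begins. There is no depth.
- order.hand_in(): hands the job in, once; it reports no verdict.
The state is a dict: "time_s": time; "joint_positions": joint angles; "qvel": joint speeds; "tau": joint torques, N m; "position": TCP position; "tcp_rot": TCP orientation; "force": force on the tool from outside, world axes, zero at the start; "moment": the same for the moment, N m; "opening": opening from 0.0 (shut) to 1.0 (fully open).
Only numpy, scipy, OpenCV 4.12 (cv2) and the standard library are available. Lean on these libraries where they do the work, as an engineer would, in place of code of your own. Each camera call takes 0.05 s, during which the arm holds its last target. There are 200 camera calls.

## Task

Two freezer-box trays slide in steel racks on the bench. First push the tray with the lidded box, which was left ajar, fully home; then hook a fingertip behind the front lip of the tray with the open vial box and draw that tray out along its rail to its stop. Do not pinch the lips, do not lift or push on the boxes or shift them in their trays, and leave the jar, the loose lid and the vial rack where they are.

Things in the scene. Friction and masses are not known exactly. Their poses are not given: they have to be found in the camera images.
- open_tray (a joint): How far the tray with the open box stands out of its rack, in m: 0 = pushed fully home, 0.12 = drawn out to its stop; grows as the lip moves towards the robot. Starts home. Slides with about 2.5 N of friction, light damping (8 N per m/s), and stays where it is left; hard stops at both ends.
- lidded_tray (a joint): How far the tray with the lidded box stands out of its rack, in m: 0 = pushed fully home, 0.12 = drawn out to its stop; grows as the lip moves towards the robot. Starts ajar, between 0.04 and 0.09. Slides with about 2.5 N of friction, light damping (8 N per m/s), and stays where it is left; hard stops at both ends.
- open_lip (a point): Middle of the top rear edge of the front lip of the tray with the open box (moves with it). The lip is an upright steel strip 148 mm wide (y), 8 mm thick (x), 40 mm high, top about 50 mm above the work surface. Axes: z up, x level along the rail into the rack (drawing out is -x, pushing in +x). The lip's rear face is at this point, its front face 8 mm further to -x.
- lidded_lip (a point): Middle of the top rear edge of the front lip of the tray with the lidded box (moves with it). The lip is an upright steel strip 148 mm wide (y), 8 mm thick (x), 40 mm high, top about 50 mm above the work surface. Axes: z up, x level along the rail into the rack (drawing out is -x, pushing in +x). The lip's rear face is at this point, its front face 8 mm further to -x.
- open_box: White freezer box without its lid: a grid of cells with vials standing in it. 132 x 132 mm and 50 mm high, 0.35 kg or so, loose on its tray; origin at the centre of its underside, z up. Seated, that origin lies 122 mm behind (+x) and 37 mm below the lip point, and its top is 13 mm above the lip's top. It rides along with the tray.
- lidded_box (a point): White freezer box with its frosty lid on: a closed, flat top (solid lidded_tray_c3). 132 x 132 mm and 50 mm high, 0.35 kg or so, frozen fast to its tray; origin at the centre of its underside, z up. Seated, that origin lies 122 mm behind (+x) and 37 mm below the lip point, and its top is 13 mm above the lip's top. It rides along with the tray.
- open_slot (a point): Middle of the floor of the fingertip slot behind the lip (front half open_tray_c0, rear half open_tray_c1) of the open box's tray, 25 mm behind and 37 mm below the lip point; axes as there. The empty slot is 50 mm long (x), from the lip to a rib 5 mm high (56 mm to the box), and 140 mm wide. When the tray is home the rack's side walls, 154 mm apart, tops 14 mm above the lip's top, begin 27 mm behind this point.
- lidded_slot (a point): Middle of the floor of the fingertip slot behind the lip (front half lidded_tray_c0, rear half lidded_tray_c1) of the lidded box's tray, 25 mm behind and 37 mm below the lip point; axes as there. The empty slot is 50 mm long (x), from the lip to a rib 5 mm high (56 mm to the box), and 140 mm wide. When the tray is home the rack's side walls, 154 mm apart, tops 14 mm above the lip's top, begin 27 mm behind this point.
- jar: Bystander: small loose jar, 36 mm in diameter and 55 mm high, standing in front of the racks between the paths of the two trays; origin at the centre of its underside.
- box_lid: Bystander: loose white box lid lying open side up, 134 x 134 x 22 mm, to the right of the racks; origin at the centre of its underside.
- vial_rack: Bystander: loose grey block with white capped vials, 120 x 50 mm and 44 mm high in all, to the left of the racks; origin at the centre of its underside.
There are look-alikes about, which are no part of the job. There is more than one size of the open_box; the job needs the smaller.

How it is judged (in metres and radians):
On the way, in this order (a step that is already met when the one before it is completed fails the run):
1. the tray with the lidded box is fully home (value of joint lidded_tray below 0.006 m), for 0.2 s.
2. the tray with the open box is drawn out to its stop (value of joint open_tray above 0.112 m), for 0.2 s.
At the end, for the whole second after the job is handed in: The lidded box's tray is home (within 6 mm), the open box's tray is out to its stop (within 8 mm), the open box sits still in its tray (within 10 mm of its seat, upright), and the bystanders are within 20 mm of where they stood (value of joint lidded_tray below 0.006 m and value of joint open_tray above 0.112 m and not (x of open_box in the frame of open_lip below 0.112 m or x of open_box in the frame of open_lip above 0.132 m or y of open_box in the frame of open_lip below -0.01 m or y of open_box in the frame of open_lip above 0.01 m or z of open_box in the frame of open_lip above -0.029 m or angle between open_box's own z axis and vertical above 0.12 rad) and linear speed of open_box below 0.02 m/s and distance of each of jar, box_lid, vial_rack from where it was at the start of the episode below 0.02 m); the robot touches nothing.
It fails at once if the open box is lifted, tipped or shifted in its tray (x of open_box in the frame of open_lip below 0.112 m or x of open_box in the frame of open_lip above 0.132 m or y of open_box in the frame of open_lip below -0.01 m or y of open_box in the frame of open_lip above 0.01 m or z of open_box in the frame of open_lip above -0.029 m or angle between open_box's own z axis and vertical above 0.12 rad).
It fails at once if the robot pushes on a box (contact force between any of the fingers, the arm and open_box above 2 N or contact force between any of the fingers, the arm and lidded_tray_c3 above 2 N).
It fails at once if a lip is pinched: pressed from its front and its back at once ((contact force between the fingers and open_tray_c0 above 3 N and contact force between the fingers and open_tray_c1 above 3 N) or (contact force between the fingers and lidded_tray_c0 above 3 N and contact force between the fingers and lidded_tray_c1 above 3 N)).
It fails at once if the jar, the loose lid or the vial rack is displaced by more than 20 mm or tipped (distance of any of jar, box_lid, vial_rack from where it was at the start of the episode above 0.02 m or angle between any of jar, box_lid, vial_rack's own z axis and vertical above 0.35 rad).
It also fails if it takes over 42 s, if anything falls off the work surface, if the arm or the gripper's body presses on something with over 40 N, if the wrist force passes 120 N, or if a joint passes its speed limit or range.

## Working session

There is one attempt and no reset: what is moved stays moved. The work goes in short steps, Python scripts to look and compute and a tool call to move; the robot and the scene stay as the last step left them, time stands still between calls to the robot, and variables do not carry over. Pictures are saved under pics/ and viewed, about 8 in all and at most 12, crops included, and the job is handed in when it is done.

Besides the shell and the picture viewer there is one more tool, called after "Call:" as a command line: name --argument value ..., lists and objects as JSON in quotes. servo_tool: Moves the arm, as the interface text tells. Its arguments: {"type":"object","properties":{"targets":{"type":"array","items":{"type":"array"}},"gripper":{"type":"number"}},"required":["targets"]}

```bash
mkdir -p pics
cat > h.py <<'E'
import numpy as np, cv2
from rig import telemetry, eyes, order, bot
def ray(c,u,v,z):
    K=np.array(c["intrinsics"]);T=np.array(c["extrinsics"])
    d=T[:3,:3]@np.linalg.solve(K,[u,v,1.]);o=T[:3,3]
    return (o+d*(z-o[2])/d[2]).round(4)
def proj(c,p):
    K=np.array(c["intrinsics"]);T=np.array(c["extrinsics"])
    q=K@(T[:3,:3].T@(np.array(p)-T[:3,3]));return (q[:2]/q[2]).round(1)
E
python3 - <<'E'
from h import *
a=eyes.capture("scene");b=eyes.capture("top")
cv2.imwrite("pics/s.png",a["pixels"]);cv2.imwrite("pics/t.png",b["pixels"])
import pickle;pickle.dump((a,b),open("c0.pkl","wb"))
print(a["extrinsics"],b["extrinsics"],a["intrinsics"],b["intrinsics"]);s=telemetry.read_state();print(s)
E
```

```text
[[-0.72447054  0.57363272 -0.38221453  0.94973993]
 [ 0.68919424  0.61277299 -0.38667888  0.33419161]
 [ 0.01239908 -0.54355751 -0.83928035  0.753256  ]
 [ 0.          0.          0.          1.        ]] [[-2.02041940e-02 -9.92542096e-01  1.20216383e-01  4.88563050e-01]
 [-9.99795725e-01  2.01232422e-02 -1.88744464e-03  3.34000652e-02]
 [-5.45775136e-04 -1.20229960e-01 -9.92745919e-01  1.21421541e+00]
 [ 0.00000000e+00  0.00000000e+00  0.00000000e+00  1.00000000e+00]] [[356.58903985   0.         254.86920594]
 [  0.         356.58903985 194.13492846]
 [  0.           0.           1.        ]] [[385.55671419   0.         254.28227816]
 [  0.         385.55671419 188.50525353]
 [  0.           0.           1.        ]]
{'time_s': 0.1, 'joint_positions': array([-8.51698377e+01,  3.02729493e+01,  8.21479593e+01, -3.54297761e-05,
        6.76890077e+01, -1.02267936e+01]), 'qvel': array([-0.00895786, -0.10483886, -0.22800401, -0.11848239,  0.09150559,
       -0.07883431]), 'tau': array([-1.91007380e-04, -4.40983701e+01, -1.77150768e+01,  6.35634572e-02,
        5.34212391e-02, -3.97026463e-05]), 'position': array([ 0.16234027, -0.60287967,  0.22168291]), 'tcp_rot': array([[ 9.65668032e-01,  2.59779188e-01, -1.62104031e-04],
       [ 2.59779016e-01, -9.65666200e-01,  1.91153983e-03],
       [ 3.40039880e-04, -1.88802413e-03, -9.99998160e-01]]), 'force': array([-0.11784959,  0.08737536,  0.29663128]), 'moment': array([ 0.01768719,  0.03322782, -0.01655892]), 'opening': 0.9987471401234486}
```

View pics/t.png

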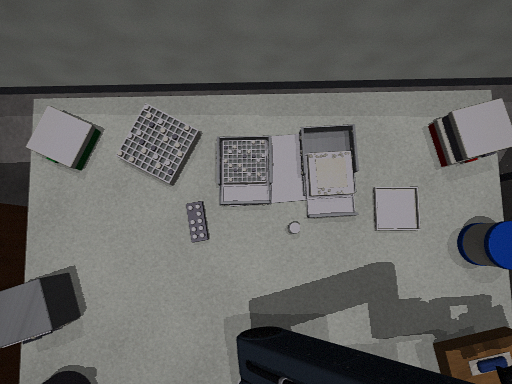

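View pics/s.png

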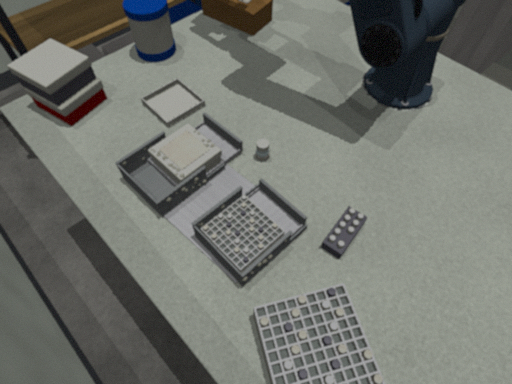

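The top view shows the open box in the rack at about (245,162), the larger look-alike grid box loose at (160,145), and the lidded box ajar at (330,175). The jar is at (294,228). The small box in the rack is the one meant. I'll confirm it in an enlarged crop.

Run:
```python
from h import *
import pickle;a,b=pickle.load(open("c0.pkl","rb"))
c=b["pixels"][115:245,205:365];cv2.imwrite("pics/tc.png",cv2.resize(c,None,fx=5,fy=4.5,interpolation=cv2.INTER_CUBIC))
```

```text
(no output)
```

View pics/tc.png

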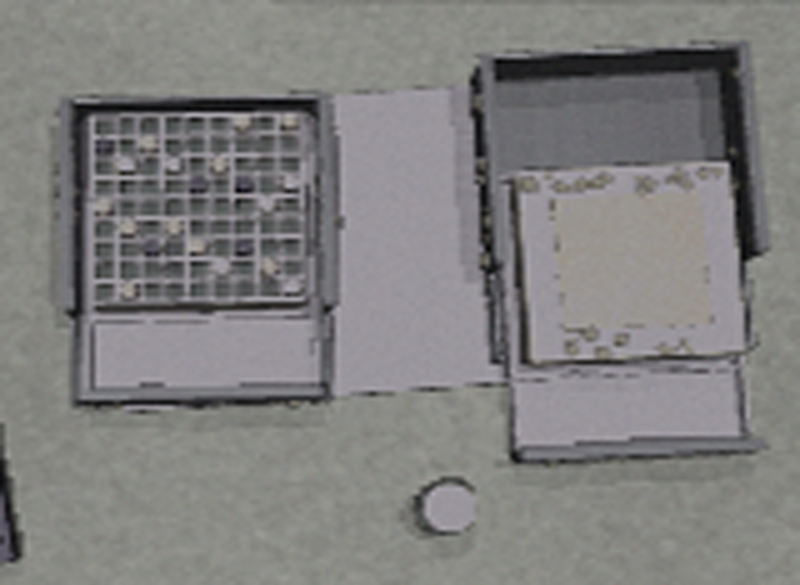

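The crop confirms the small grid box sits in the left rack at home with its lip at crop (75–330, ~393). The lidded tray is ajar with its lip at crop (513–760, ~450), and the jar is at (447,507).

Run:
```python
from h import *
import pickle;a,b=pickle.load(open("c0.pkl","rb"))
f=lambda x,y,z:ray(b,205+x/5-.4,115+y/4.5-.4,z)
for n,p in dict(oL=(75,402),oR=(330,397),oLr=(78,391),oRr=(330,386),lL=(513,459),lR=(760,449),lLr=(513,450),lRr=(755,439)).items(): print(n,f(*p,.05))
for n,p in dict(rackLfront=(68,312),rackLback=(68,98),rackRback=(325,96),rackRfront=(333,305),r2Lb=(485,58),r2Rb=(745,45),r2Rf=(762,250)).items(): print(n,f(*p,.064))
print('jar',f(447,505,.055), 'boxL',f(513,180,.063),f(530,362,.063),f(745,355,.063))
print('obox',f(88,300,.063),f(308,303,.063),f(310,115,.063))
```

```text
oL [0.5846 0.1371 0.05  ]
oR [ 0.5849 -0.0173  0.05  ]
oLr [0.592  0.1352 0.05  ]
oRr [ 0.5923 -0.0175  0.05  ]
lL [ 0.541  -0.1266  0.05  ]
lR [ 0.5447 -0.2758  0.05  ]
lLr [ 0.547  -0.1268  0.05  ]
lRr [ 0.5514 -0.2732  0.05  ]
rackLfront [0.6439 0.1395 0.064 ]
rackLback [0.7905 0.1382 0.064 ]
rackRback [ 0.7887 -0.0188  0.064 ]
rackRfront [ 0.6454 -0.0201  0.064 ]
r2Lb [ 0.8132 -0.1175  0.064 ]
r2Rb [ 0.819  -0.2772  0.064 ]
r2Rf [ 0.6774 -0.2803  0.064 ]
jar [ 0.5111 -0.0853  0.055 ] boxL [ 0.7285 -0.1317  0.063 ] [ 0.6048 -0.1374  0.063 ] [ 0.6069 -0.2666  0.063 ]
obox [0.6519 0.1275 0.063 ] [ 0.6472 -0.0051  0.063 ] [ 0.7759 -0.0094  0.063 ]
```

Call:
servo_tool --targets '[[[0.03, -0.02, 0.01], [0, 0, 0.02]], [[0.07, -0.05, 0.02], [0, 0, 0.05]], [[0.12, -0.09, 0.03], [0, 0, 0.08]], [[0.17, -0.13, 0.04], [0, 0, 0.11]], [[0.22, -0.165, 0.05], [0, 0, 0.14]], [[0.27, -0.2, 0.06], [0, 0, 0.17]], [[0.32, -0.24, 0.07], [0, 0, 0.2]], [[0.365, -0.27, 0.073], [0, 0, 0.22]], [[0.395, -0.295, 0.073], [0, 0, 0.238]], [[0.412, -0.307, 0.073], [0, 0, 0.238]], [[0.412, -0.307, 0.073], [0, 0, 0.238]]]' --gripper 0

```text
time_s: 1.48
position: [0.4809, -0.1988, 0.1493]
tcp_rot: [[1.0, 0.028, -0.0], [0.028, -1.0, 0.0], [-0.0, -0.0, -1.0]]
force: [0.2, -0.3, -0.7]
opening: 0.011
```

Call:
servo_tool --targets '[[[0, 0, 0.03], [0, 0, 0]], [[0, 0, 0.07], [0, 0, 0]], [[0, 0, 0.1], [0, 0, 0]], [[0, 0, 0.117], [0, 0, 0]], [[0.01, 0, 0.117], [0, 0, 0]], [[0.02, 0, 0.117], [0, 0, 0]], [[0.02, 0, 0.117], [0, 0, 0]]]'

```text
time_s: 2.35
position: [0.5025, -0.2006, 0.0337]
tcp_rot: [[1.0, 0.025, 0.003], [0.025, -1.0, -0.002], [0.003, 0.002, -1.0]]
force: [0.8, -0.1, 0.1]
opening: 0.006
```

Run:
```python
from h import *
b=eyes.capture("top");a=eyes.capture("scene")
p=a["pixels"][90:290,100:400];cv2.imwrite("pics/s2.png",cv2.resize(p,None,fx=2.6,fy=2.6,interpolation=cv2.INTER_CUBIC))
```

```text
(no output)
```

View pics/s2.png

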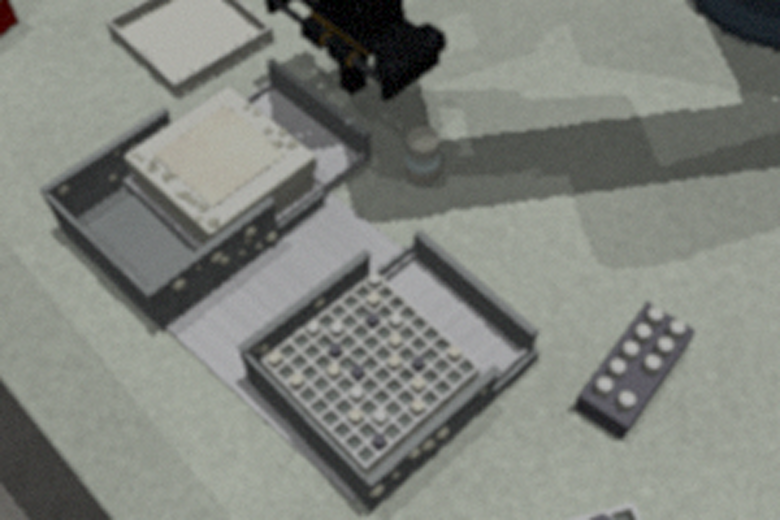

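The picture shows the gripper in front of the lidded tray's lip, clear of the jar at (425,150). The open tray is home, with its lip around (475,300). Pushing.

Call:
servo_tool --targets '[[[0.01, 0, 0], [0, 0, 0]], [[0.02, 0, 0], [0, 0, 0]], [[0.03, 0, 0], [0, 0, 0]], [[0.04, 0, 0], [0, 0, 0]], [[0.05, 0, 0], [0, 0, 0]], [[0.06, 0, 0], [0, 0, 0]], [[0.07, 0, 0], [0, 0, 0]], [[0.077, 0, 0], [0, 0, 0]], [[0.083, 0, 0], [0, 0, 0]], [[0.087, 0, 0], [0, 0, 0]], [[0.087, 0, 0], [0, 0, 0]]]'

```text
time_s: 3.82
position: [0.5882, -0.1976, 0.0324]
tcp_rot: [[1.0, 0.025, 0.001], [0.025, -1.0, -0.001], [0.001, 0.001, -1.0]]
force: [-0.2, 0.7, -0.7]
opening: 0.008
```

Call:
servo_tool --targets '[[[0.003, 0, 0], [0, 0, 0]], [[0.006, 0, 0], [0, 0, 0]], [[0.009, 0, 0], [0, 0, 0]], [[0.012, 0, 0], [0, 0, 0]]]'

```text
time_s: 4.32
position: [0.5995, -0.1972, 0.0325]
tcp_rot: [[1.0, 0.025, -0.0], [0.025, -1.0, -0.0], [-0.0, 0.0, -1.0]]
force: [-2.7, 0.3, 0.4]
opening: 0.006
```

Call:
servo_tool --targets '[[[0.002, 0, 0], [0, 0, 0]], [[0.004, 0, 0], [0, 0, 0]], [[0.006, 0, 0], [0, 0, 0]]]'

```text
time_s: 4.7
position: [0.6034, -0.197, 0.0324]
tcp_rot: [[1.0, 0.026, -0.005], [0.026, -1.0, 0.0], [-0.005, -0.0, -1.0]]
force: [-10.5, -2.6, 4.9]
opening: 0.005
```

Call:
servo_tool --targets '[[[0.002, 0, 0], [0, 0, 0]], [[0.003, 0, 0], [0, 0, 0]], [[0.003, 0, 0], [0, 0, 0]], [[0.003, 0, 0], [0, 0, 0]]]'

```text
time_s: 5.2
position: [0.6033, -0.197, 0.0325]
tcp_rot: [[1.0, 0.026, -0.011], [0.026, -1.0, 0.001], [-0.011, -0.002, -1.0]]
force: [-12.6, -2.8, 6.0]
opening: 0.007
```

Call:
servo_tool --targets '[[[-0.02, 0, 0], [0, 0, 0]], [[-0.04, 0, 0], [0, 0, 0]], [[-0.04, 0, -0.04], [0, 0, 0]], [[-0.04, 0, -0.08], [0, 0, 0]], [[-0.03, -0.03, -0.11], [0, 0, 0]], [[-0.02, -0.08, -0.12], [0, 0, 0.01]], [[-0.01, -0.13, -0.12], [0, 0, 0.02]], [[0, -0.18, -0.12], [0, 0, 0.026]], [[0.01, -0.22, -0.12], [0, 0, 0.026]], [[0.015, -0.245, -0.12], [0, 0, 0.026]], [[0.015, -0.256, -0.12], [0, 0, 0.026]], [[0.015, -0.256, -0.12], [0, 0, 0.026]]]'

```text
time_s: 6.7
position: [0.6176, 0.0598, 0.1529]
tcp_rot: [[1.0, -0.0, 0.001], [-0.0, -1.0, -0.0], [0.001, 0.0, -1.0]]
force: [-0.1, -0.5, 0.7]
opening: 0.008
```

Run:
```python
from h import *
import pickle
b=eyes.capture("top");a=eyes.capture("scene");pickle.dump((a,b),open("c1.pkl","wb"))
print(telemetry.read_state()["position"])
p=np.vstack([cv2.resize(b["pixels"][115:245,195:375],(540,390),interpolation=2)[:, :],cv2.resize(a["pixels"][110:290,100:400],(540,205*1),interpolation=2)])
cv2.imwrite("pics/m3.png",p)
```

```text
[0.6173702  0.0585267  0.15272164]
```

View pics/m3.png

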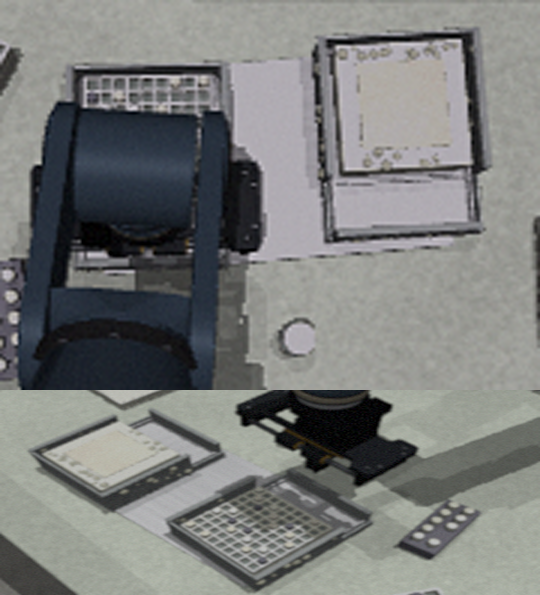

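The lidded tray is now home (top crop, lip at y≈233, box back against the rack), the jar at (297,337) has not moved, and the gripper is above the open tray's slot. Descending into the slot.

Call:
servo_tool --targets '[[[0, 0, 0.03], [0, 0, 0]], [[0, 0, 0.06], [0, 0, 0]], [[0, 0, 0.085], [0, 0, 0]], [[0, 0, 0.1], [0, 0, 0]], [[0, 0, 0.112], [0, 0, 0]], [[0, 0, 0.124], [0, 0, 0]], [[0, 0, 0.124], [0, 0, 0]]]'

```text
time_s: 7.68
position: [0.6167, 0.0594, 0.0279]
tcp_rot: [[1.0, -0.001, -0.001], [-0.001, -1.0, 0.0], [-0.001, -0.0, -1.0]]
force: [-1.1, 0.0, -0.5]
opening: 0.006
```

Call:
servo_tool --targets '[[[-0.004, 0, 0], [0, 0, 0]], [[-0.008, 0, 0], [0, 0, 0]], [[-0.012, 0, 0], [0, 0, 0]], [[-0.016, 0, 0], [0, 0, 0]], [[-0.021, 0, 0], [0, 0, 0]], [[-0.027, 0, 0], [0, 0, 0]], [[-0.034, 0, 0], [0, 0, 0]], [[-0.041, 0, 0], [0, 0, 0]], [[-0.048, 0, 0], [0, 0, 0]], [[-0.054, 0, 0], [0, 0, 0]], [[-0.058, 0, 0], [0, 0, 0]], [[-0.06, 0, 0], [0, 0, 0]]]'

```text
time_s: 9.18
position: [0.5566, 0.0594, 0.0285]
tcp_rot: [[1.0, -0.001, -0.001], [-0.001, -1.0, -0.0], [-0.001, 0.0, -1.0]]
force: [2.0, -0.1, 1.4]
opening: 0.007
```

Call:
servo_tool --targets '[[[-0.004, 0, 0], [0, 0, 0]], [[-0.009, 0, 0], [0, 0, 0]], [[-0.015, 0, 0], [0, 0, 0]], [[-0.022, 0, 0], [0, 0, 0]], [[-0.029, 0, 0], [0, 0, 0]], [[-0.036, 0, 0], [0, 0, 0]], [[-0.043, 0, 0], [0, 0, 0]], [[-0.05, 0, 0], [0, 0, 0]], [[-0.055, 0, 0], [0, 0, 0]], [[-0.059, 0, 0], [0, 0, 0]], [[-0.062, 0, 0], [0, 0, 0]], [[-0.063, 0, 0], [0, 0, 0]]]'

```text
time_s: 10.68
position: [0.4938, 0.0596, 0.0285]
tcp_rot: [[1.0, -0.001, -0.0], [-0.001, -1.0, 0.0], [-0.0, -0.0, -1.0]]
force: [3.0, -1.3, -2.4]
opening: 0.009
```

Call:
servo_tool --targets '[[[-0.002, 0, 0], [0, 0, 0]], [[-0.004, 0, 0], [0, 0, 0]], [[-0.006, 0, 0], [0, 0, 0]], [[-0.008, 0, 0], [0, 0, 0]], [[-0.01, 0, 0], [0, 0, 0]], [[-0.01, 0, 0], [0, 0, 0]]]'

```text
time_s: 11.42
position: [0.4856, 0.0596, 0.0286]
tcp_rot: [[1.0, -0.002, 0.003], [-0.002, -1.0, 0.0], [0.003, -0.0, -1.0]]
force: [4.8, 0.1, -2.9]
opening: 0.0
```

Call:
servo_tool --targets '[[[-0.002, 0, 0], [0, 0, 0]], [[-0.004, 0, 0], [0, 0, 0]], [[-0.005, 0, 0], [0, 0, 0]], [[-0.005, 0, 0], [0, 0, 0]]]'

```text
time_s: 11.92
position: [0.4856, 0.0595, 0.0289]
tcp_rot: [[1.0, -0.003, 0.013], [-0.003, -1.0, -0.0], [0.013, 0.0, -1.0]]
force: [10.7, 3.0, -9.1]
opening: 0.009
```

The arm has stalled at the stop. I'll ease off the lip, lift straight out and move clear.

Call:
servo_tool --targets '[[[0.006, 0, 0], [0, 0, 0]], [[0.013, 0, 0], [0, 0, 0]], [[0.018, 0, 0], [0, 0, 0]], [[0.018, 0, 0], [0, 0, 0]], [[0.018, 0, -0.03], [0, 0, 0]], [[0.018, 0, -0.07], [0, 0, 0]], [[0.018, 0, -0.12], [0, 0, 0]], [[0.0, 0.05, -0.16], [0, 0, 0]], [[-0.01, 0.1, -0.18], [0, 0, 0]], [[-0.02, 0.15, -0.19], [0, 0, 0]], [[-0.03, 0.2, -0.19], [0, 0, 0]], [[-0.03, 0.24, -0.19], [0, 0, 0]]]'

```text
time_s: 13.42
position: [0.4471, -0.1815, 0.2186]
tcp_rot: [[1.0, -0.003, -0.001], [-0.003, -1.0, 0.001], [-0.001, -0.001, -1.0]]
force: [0.0, 0.6, 0.3]
opening: 0.005
```

Call:
servo_tool --targets '[[[-0.02, 0.05, 0], [0, 0, 0]], [[-0.05, 0.1, 0], [0, 0, 0]], [[-0.08, 0.15, 0], [0, 0, 0]], [[-0.11, 0.2, 0], [0, 0, 0]], [[-0.11, 0.2, 0], [0, 0, 0]]]'

```text
time_s: 14.05
position: [0.3364, -0.3834, 0.2184]
tcp_rot: [[1.0, -0.007, -0.0], [-0.007, -1.0, -0.001], [-0.0, 0.001, -1.0]]
force: [-0.3, 0.7, 0.2]
opening: 0.01
```

Run:
```python
from h import *
b=eyes.capture("top");a=eyes.capture("scene")
s=telemetry.read_state();print(s["time_s"],s["position"],s["force"])
cv2.imwrite("pics/m4.png",np.vstack([cv2.resize(b["pixels"][115:255,175:435],(780,420),interpolation=2),cv2.resize(a["pixels"][110:290,100:400],(780,180),interpolation=2)]))
```

```text
14.15 [ 0.33770835 -0.37940885  0.21804505] [0.56902586 0.28830114 0.29245107]
```

View pics/m4.png

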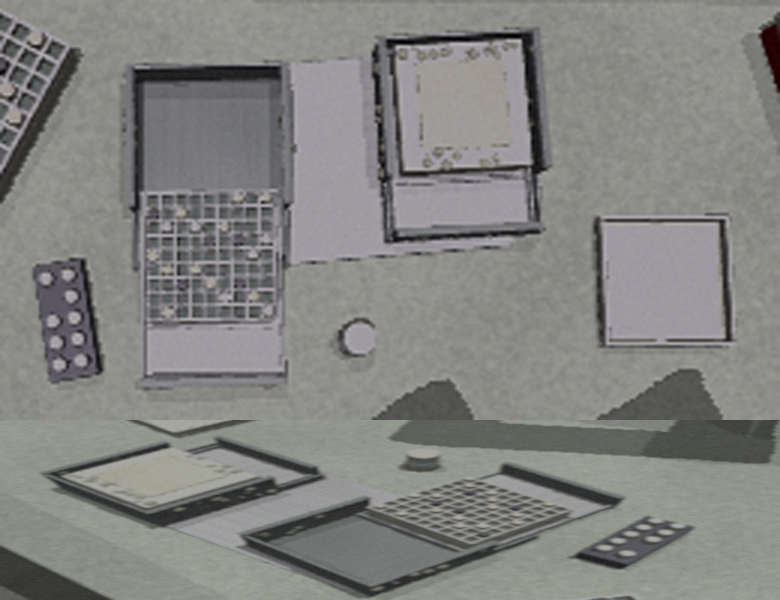

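The open tray is drawn out with its lip at crop y≈380 and the box seated behind its slot. The lidded tray is home with its lip at y≈232. The jar, lid and vial rack look unmoved. I'll check the distances, then hand in.

Run:
```python
from h import *
import pickle;a,b=pickle.load(open("c0.pkl","rb"))
f=lambda x,y,z:ray(b,175+x/3-.35,115+y/3-.35,z)
x1=f(213,382,.05);x2=f(462,237,.05)
print("open lip front",x1,"travel",.5848-x1[0],"lidded lip front",x2,"jar",f(358,337,.055))
n=eyes.capture("top");d=cv2.absdiff(n["pixels"],b["pixels"]).max(2)
for k,(u0,u1,v0,v1) in dict(jar=(284,304,218,238),lid=(370,422,183,235),vials=(183,212,198,245)).items(): print(k,d[v0:v1,u0:u1].mean(),np.percentile(d[v0:v1,u0:u1],95))
if .5848-x1[0]>.114: order.hand_in();print("handed in")
```

```text
open lip front [0.469  0.0603 0.05  ] travel 0.11580000000000001 lidded lip front [ 0.6092 -0.1943  0.05  ] jar [ 0.5106 -0.0852  0.055 ]
jar 6.19 10.0
lid 6.152366863905326 10.0
vials 5.509170946441673 9.0
the job is handed in; nothing more can be done
handed in
```

Both trays look to be where the task wants them, and I handed the job in at about 14 s of the 42 s allowed. The hand-in gave no verdict.

**What I did:** I pushed the lidded box's tray in with closed fingertips against the front of its lip until it stalled at its stop, at about 13 N. I then lowered the fingertips into the slot of the open box's tray, in the smaller grid box's rack. I drew that tray out along its rail until it stalled at about 11 N, eased off the lip, lifted out and parked clear.

**Last checks:**
- **Open tray:** the image puts its travel at about 0.116 m, near the 0.12 m stop and above the 0.112 m limit. Picture reading is only good to about 2–3 mm, so the stall at the stop is the stronger evidence.
- **Open box:** it looks seated, by eye only; I did not measure its position in the tray.
- **Lidded tray:** the image puts its lip front at x ≈ 0.609. Where the fingers stalled implies about 0.616, using an assumed finger thickness. The two differ by 7 mm, more than the 6 mm tolerance, so I rely on the stall and on the box's position in the rack for calling it home.
- **Jar, loose lid and vial rack:** before-and-after images of these areas differ only at noise level, and the jar measured within 1 mm of its start.
- **Robot:** it touched nothing at the end, with about zero force on the tool.

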